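Dry-assemble a laminated mallet in its gluing cradle

TASK

Put the laminated mallet together dry in the cradle, ready for glue: lay the plain dark cheek flat between the stops, and on top of it the two pale core blocks, flush with its ends and edges - the rubber-faced block on your left with its rubber facing outward, the bare one on your right. Lay the handle between the two blocks, flat on the cheek, its square end standing out a little (about 15 mm) beyond the far side of the head and its grip in the handle rest, then cap the head with the other dark cheek, brass inlay upward, squarely over the plain one. Leave the glue bottle, the clamp and the try square alone.

Things in the scene. Friction and masses are not known exactly. Their poses are not given: they have to be found in the camera images.
- cradle: Fixed T-shaped plywood cradle, in mm. Origin: underside, below the middle of the head's place; x away from the robot, y left. Bed top z 12, x -50..58, y -95..95; tongue 84 wide to x -192. Pale stops, tops z 24: ends at y +-78 (x -28..28); behind, faces at x 38 (|y| 38..68); front open. Handle rest at x -180..-156: seat z 32 (= top of a cheek on the bed), uprights to z 48, |y| 22..40.
- plain_cheek: Plain dark timber cheek without inlay, 60 (x) x 140 (y) x 20 (z) mm, loose. Origin: centre of its underside.
- inlay_cheek: The other dark timber cheek, same size, 60 (x) x 140 (y) x 20 (z) mm, with a round brass inlay of 26 mm diameter in the middle of its upper face, loose. Origin: centre of its underside. Lies with the inlay up.
- bare_core: Pale timber core block, bare on all sides, 60 (x) x 50 (y) x 25 (z) mm, loose. Origin: centre of its underside.
- padded_core: Pale timber core block of the same size, 60 (x) x 50 (y) x 25 (z) mm, with a red rubber face 10 mm thick on its +y end, loose. Its y points out of the rubber. Origin: at the outer surface of the rubber, middle of its width, level with the underside; rubber y -10..0 mm, timber y -60..-10 mm (its middle at y -35).
- handle: Brown timber handle, 280 mm long, loose. Origin: underside, 46 mm behind the square end, at the point that belongs in the middle of the head; x points to the square end; rounded grip end at x -234. Square part x -104..46: 28 wide, 24 high; waist 24 wide, 22 high; swollen end 30 wide. Centre of mass near x -85. Core blocks flush with the cheek's ends leave it a 40 mm gap.
- glue: Yellow glue bottle with a red nozzle, 190 mm tall, standing beyond and left of the cradle; bystander. Origin: centre of its foot.
- clamp: Blue G-clamp lying on its side, 130 x 204 x 26 mm, on the robot's side to the right; bystander. Origin: middle of its underside.
- square: Try square with dark timber stock and steel blade, 228 x 115 x 16 mm, lying on the robot's side to the left; bystander. Origin: middle of its underside.
Mind the look-alikes: they are no part of the job. What is shaped like the inlay_cheek but blue or pink is not meant.

How it is judged:
By the outcome, as a careful person would: the job done as asked, in the order asked, and still so for the second after the job is handed in, with the robot touching nothing.
It also fails if it takes over 128 s, if anything falls off the work surface, if the arm or the gripper's body presses on something with over 40 N, if the wrist force passes 120 N, or if a joint passes its speed limit or range.

ROBOT

A 7-joint arm with a two-finger parallel gripper is mounted at the origin on a cart in front of the work surface, level with it; the furniture and walls round the work are solid. World frame = base frame: x ahead of the robot, y to its left, z up, the work surface at z = 0. Lengths are in m, angles in rad, forces in N, time in s.
With the tool pointing down it reaches from about 0.4 to 0.875 m from the base axis. Payload 4.4 kg.
Tool frame: the origin (TCP) lies at the very end of the fingers, on their centre line; the grasp point (between the pads) lies r.hold_point_z behind it (r.hold_point_z is the distance from the TCP to the grasp point, in m); z points along the fingers, y is the line along which they close (so a half turn about z gives the same grasp; the last joint's range is limited). The gripper opens to 85 mm and grips with 20 to 120 N. Pads are 22 mm wide; open, the fingers measure 114 mm over their backs; the gripper's body (76 mm by 85 mm) begins 54 mm behind the grasp point. The pads swing forward as they close: fully open they stand 13 mm farther back than shut.
Start: joints at [1.176, 0.628, 0.038, 1.517, -0.027, 0.996, -0.02], TCP at [0.21, -0.615, 0.231] pointing down, gripper open.
Joint ranges: [-3.06, 3.06], [-0.37, 2.12], [-1.25, 1.32], [0.18, 2.47], [-1.1, 4.24], [0.23, 1.98], [-2.94, 2.94]. Speed limits (rad/s): [2.57, 2.57, 3.14, 3.14, 3.14, 3.14, 3.14].

INTERFACE

Orientations are given as a unit quaternion [w, x, y, z].
In Python, from bench import r gives the robot as it stands.
- The arm moves only by the tool play_rows, never from a script. Its argument "moves" is a list that holds one entry, the list of rows, each a list of 4 numbers: the shift along the tool's x, y, z in units of 0.6 m (1.0 is 0.6 m), then the turn about the tool's z in units of pi/4 rad (1.0 is pi/4 rad). A call has exactly 5 rows; each row is the pose to reach, as a shift and turn from the pose commanded when the call began, along the tool's axes at that moment; what a row does not reach only later rows make up. A row lasts 1/10 s, in which the tool goes at most 50 mm and 8.59 degrees, less where a joint would pass 70% of its speed; a pose out of reach is approached as far as the arm can. A call with a number of a shift or a turn outside -1 to 1 is refused whole. A call with a gripper value outside its range is refused whole. "claw" is the opening, from -1 (shut) to 1 (fully open), set as the call begins (left out, the last holds). The fingers move at their own pace and stop on an object; "newtons" is the grip in N (left out, the last holds). Time passes only in rows, so rows that repeat a pose let the fingers close, or fill a call up. It gives the time, the measured TCP pose, the force, the opening and the grip force at its end, in the units of the state.
- r.state(): the state, without advancing time (a new reading comes with each control period).
- r.snapshot(name): name is "scene" or "side" or "wrist"; returns a dict with "frame" (400x640x3 uint8, blue, green, red), "fov_y" (degrees; the focal length in pixels is half the picture's height over the tangent of half this angle, whatever the lens; pixels are square), "cx", "cy" (the principal point, pixels), "cam_to_world" (4x4, takes a point from camera to world coordinates); the wrist camera has in their place "mount" (4x4, takes a point from camera to tool coordinates, whose origin is the TCP and whose axes are the flange's). Camera axes: x right, y up, looking along -z (the intrinsics and any distortion apply to the point x, -y, -z); pixel columns grow to the right and rows downward; lengths in m; the calibration is good to about 2 mm. A picture is of the moment at which its call begins: read the wrist's pose just before it. There is no depth.
- r.job_done(): hands the job in; it is judged then, once.
Trained networks look in the newest picture that a camera, given by its name, has taken for a name from the list of things; names that differ only in an ending like _2 or _b are one class to them, and where a whole thing is asked for, a point or a joint stands for the part that bears it (a point fixed in the world has none). Each returns a list of dicts, best first, with "score" (0 to 1); they miss things now and then, are a little off and sometimes report something else, mostly with a low value. They report only what shows in the picture. A call takes as long as a camera call. They do not tell look-alikes from the thing itself.
- r.search_frame(query, camera): "box" ([left, top, right, bottom] as shares, 0 to 1, of the picture: columns of its width, rows of its height, round what is visible of it).
- r.trace(query, camera): "pixels" (400x640 bool, what is visible of it) and "box" ([left, top, right, bottom] as shares, 0 to 1, of the picture: columns of its width, rows of its height, round what is visible of it).
The state is a dict: "t": time; "joint_positions": joint angles; "joint_velocities": joint speeds; "effort": joint torques, N m; "ee_pos": TCP position; "orientation": TCP orientation; "wrist_force": force on the tool from outside, world axes, zero at the start; "ft_torque": the same for the moment, N m; "width": opening from 0.0 (shut) to 1.0 (fully open); "grasp_force": force on a finger pad.
Only numpy, scipy, OpenCV 4.12 (cv2) and the standard library are available. Lean on these libraries where they do the work, as an engineer would, in place of code of your own. Each camera call takes 0.05 s, during which the arm holds its last target. There are 200 camera calls.

## Working session

There is one attempt and no reset: what is moved stays moved. The work goes in short steps, Python scripts to look and compute and a tool call to move; the robot and the scene stay as the last step left them, time stands still between calls to the robot, and variables do not carry over. Pictures are saved under pics/ and viewed, at most 14 in all, crops included, and the job is handed in when it is done.

Besides the shell and the picture viewer there is one more tool, called after "Request:" in YAML: its name, and indented under it one key for each argument. play_rows: Moves the arm, as the interface text tells. Shifts and turns lie within -1 to 1; 1 stands for 0.6 m of shift or pi/4 rad of turn. Its arguments: {"type":"object","properties":{"moves":{"type":"array","items":{"type":"array","items":{"type":"array","items":{"type":"number"}}}},"claw":{"type":"number"},"newtons":{"type":"number"}},"required":["moves"]}

```bash
ls; mkdir -p pics
python3 - <<'E'
from bench import r
import cv2,numpy as np
s=r.state();print({k:np.round(v,3).tolist() for k,v in s.items()}, r.hold_point_z)
for n in("scene","side","wrist"):
    d=r.snapshot(n);cv2.imwrite(f"pics/{n}0.png",d["frame"])
    print(n,{k:np.round(v,4).tolist() for k,v in d.items() if k!="frame"})
E
```

```text
pics
{'t': 0.0, 'joint_positions': [1.176, 0.629, 0.038, 1.518, -0.027, 0.996, -0.02], 'joint_velocities': [0.001, 0.0, -0.0, 0.001, -0.001, -0.0, 0.002], 'effort': [0.0, -56.341, 1.226, -19.344, 0.011, 0.011, 0.0], 'ee_pos': [0.21, -0.615, 0.23], 'orientation': [-0.001, 0.987, 0.164, -0.0], 'wrist_force': [0.004, 0.046, -0.248], 'ft_torque': [-0.034, -0.007, 0.034], 'grasp_force': 0.0, 'width': 1.002} 0.0187
scene {'fov_y': 48.5398, 'cx': 318.807, 'cy': 197.8366, 'cam_to_world': [[0.7494, 0.3336, -0.572, -0.2767], [-0.6619, 0.3528, -0.6614, -0.9963], [-0.0188, 0.8742, 0.4852, 0.7446], [0.0, 0.0, 0.0, 1.0]]}
side {'fov_y': 43.733, 'cx': 323.327, 'cy': 197.276, 'cam_to_world': [[0.986, 0.0673, -0.1523, 0.2678], [-0.1655, 0.4968, -0.8519, -1.4247], [0.0183, 0.8652, 0.501, 0.8658], [0.0, 0.0, 0.0, 1.0]]}
wrist {'fov_y': 65.7073, 'cx': 320.709, 'cy': 200.6994, 'mount': [[0.0011, 0.9547, 0.2975, 0.0753], [1.0, -0.001, -0.0003, 0.0006], [-0.0, 0.2975, -0.9547, -0.143], [0.0, 0.0, 0.0, 1.0]]}
```

View pics/scene0.png

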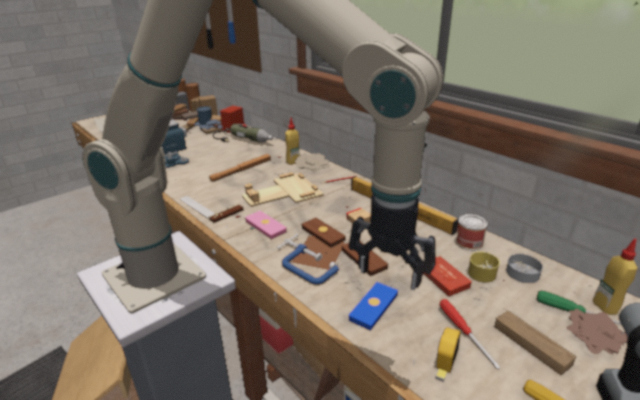

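View pics/side0.png

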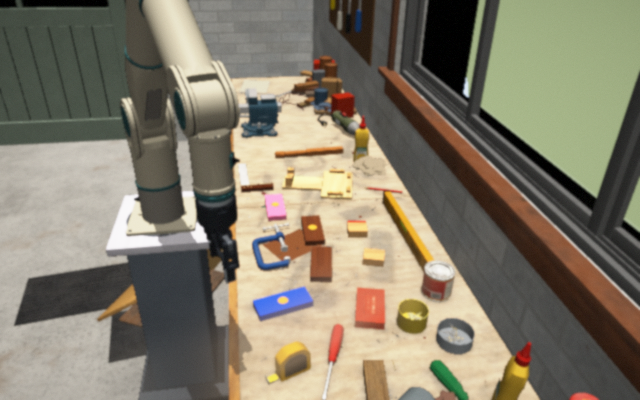

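The scene view shows the inlay cheek at about (323,231), the pink decoy at (265,222) and the blue one at (373,304). The side view shows the handle at (308,152), cradle at (320,183), inlay cheek at (313,229), plain cheek at (321,263) and core blocks at (357,228) and (373,256).

```bash
cat > h.py <<'E'
from bench import r
import cv2,numpy as np
from scipy.spatial.transform import Rotation as R
def pose():
    s=r.state();w,x,y,z=s["orientation"];T=np.eye(4);T[:3,:3]=R.from_quat([x,y,z,w]).as_matrix();T[:3,3]=s["ee_pos"];return T
def snap(n):
    T=pose();d=r.snapshot(n);d["T"]=T@d["mount"] if n=="wrist" else d["cam_to_world"];return d
def unproj(d,px,z):
    px=np.atleast_2d(px).astype(float);f=200/np.tan(np.radians(d["fov_y"]/2))
    c=np.c_[(px[:,0]-d["cx"])/f,-(px[:,1]-d["cy"])/f,-np.ones(len(px))]
    w=c@d["T"][:3,:3].T;o=d["T"][:3,3];return o+w*((z-o[2])/w[:,2])[:,None]
def proj(d,P):
    P=np.atleast_2d(P);f=200/np.tan(np.radians(d["fov_y"]/2));c=(P-d["T"][:3,3])@d["T"][:3,:3]
    return np.c_[d["cx"]-f*c[:,0]/c[:,2],d["cy"]+f*c[:,1]/c[:,2]]
def yaw(T): return np.degrees(np.arctan2(T[1,0],T[0,0]))
def to(x,y,z,yw,T=None):
    """shift and turn in move units from the present pose to a tool-down pose"""
    T=pose() if T is None else T
    d=T[:3,:3].T@(np.array([x,y,z])-T[:3,3]);dy=(yaw(T)-yw+90)%180-90
    return np.round(np.r_[d/.6,dy/45],4).tolist()
E
python3 - <<'E'
from h import *
T=pose();print("yaw",yaw(T))
for n in("side","scene"):
    d=snap(n)
    for q in("cradle","plain_cheek","inlay_cheek","bare_core","padded_core","handle","glue","clamp","square"):
        for k in r.trace(q,n)[:4]:
            m=k["pixels"];ys,xs=np.nonzero(m)
            if len(xs)==0: continue
            c=unproj(d,[xs.mean(),ys.mean()],.015)[0]
            rc=cv2.minAreaRect(unproj(d,np.c_[xs,ys],.015)[:,:2].astype(np.float32))
            print(n,q,round(k["score"],2),(int(xs.mean()),int(ys.mean())),np.round(c[:2],3),np.round(rc[1],3),round(rc[2]))
E
```

```text
yaw 18.83905482293646
side cradle 0.61 (322, 183) [0.54  0.118] [0.227 0.25 ] 75
side plain_cheek 0.61 (320, 264) [ 0.458 -0.341] [0.162 0.058] 80
side inlay_cheek 0.78 (275, 207) [ 0.358 -0.022] [0.062 0.168] 0
side inlay_cheek 0.6 (282, 303) [ 0.338 -0.485] [0.148 0.085] 15
side inlay_cheek 0.55 (312, 230) [ 0.46  -0.171] [0.164 0.06 ] 89
side bare_core 0.6 (373, 257) [ 0.611 -0.331] [0.081 0.06 ] 74
side padded_core 0.62 (357, 229) [ 0.598 -0.185] [0.094 0.066] 82
side handle 0.85 (310, 152) [0.534 0.386] [0.279 0.073] 4
side glue 0.57 (361, 141) [0.763 0.467] [0.449 0.06 ] 74
side clamp 0.71 (271, 248) [ 0.33 -0.25] [0.227 0.105] 86
side square 0.89 (250, 181) [0.287 0.168] [0.108 0.224] 4
scene cradle 0.89 (282, 190) [0.529 0.127] [0.231 0.258] 77
scene plain_cheek 0.75 (366, 259) [ 0.45  -0.349] [0.157 0.076] 80
scene inlay_cheek 0.98 (323, 231) [ 0.455 -0.167] [0.162 0.08 ] 87
scene inlay_cheek 0.97 (266, 224) [ 0.354 -0.017] [0.16  0.073] 88
scene inlay_cheek 0.76 (372, 305) [ 0.33  -0.478] [0.16  0.067] 15
scene padded_core 0.8 (357, 214) [ 0.601 -0.166] [0.076 0.075] 53
scene handle 0.93 (239, 167) [0.521 0.396] [0.3   0.068] 5
scene glue 0.68 (213, 210) [0.279 0.173] [0.123 0.218] 1
scene glue 0.65 (291, 143) [0.818 0.444] [0.532 0.059] 52
scene clamp 0.84 (305, 263) [ 0.319 -0.248] [0.225 0.117] 86
scene square 0.69 (212, 209) [0.278 0.177] [0.127 0.229] 1
```

View pics/wrist0.png

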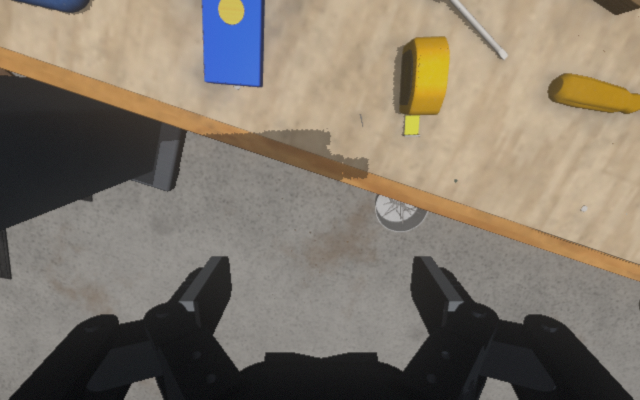

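The wrist view shows the blue decoy, tape measure and table edge, and no work parts. I'll move overhead.

Request:
play_rows:
  moves:
    - [[0.061,-0.047,-0.021,0.084],[0.122,-0.094,-0.042,0.167],[0.183,-0.142,-0.064,0.251],[0.244,-0.189,-0.085,0.335],[0.305,-0.236,-0.106,0.4187]]
  claw: 1
  newtons: 40

```text
t: 1.65
ee_pos: [0.3382, -0.4205, 0.2956]
orientation: [0.0, 1.0, -0.001, 0.0]
wrist_force: [0.7, -0.1, -0.4]
width: 1.0
grasp_force: 0.0
```

Run:
```python
from h import *
print(np.round(pose(),4),yaw(pose()),to(.55,-.1,.4,0))
```

```text
[[ 1.000e+00 -3.000e-03  5.000e-04  3.382e-01]
 [-3.000e-03 -1.000e+00 -2.000e-04 -4.205e-01]
 [ 5.000e-04  2.000e-04 -1.000e+00  2.956e-01]
 [ 0.000e+00  0.000e+00  0.000e+00  1.000e+00]] -0.17169445584970922 [0.3515, -0.5351, -0.174, -0.0038]
```

Request:
play_rows:
  moves:
    - [[0.035,-0.053,-0.017,0],[0.07,-0.107,-0.035,0],[0.105,-0.16,-0.052,0],[0.14,-0.214,-0.07,0],[0.175,-0.267,-0.087,0]]

```text
t: 2.15
ee_pos: [0.4432, -0.2604, 0.3479]
orientation: [0.0, 1.0, 0.0, 0.0]
wrist_force: [0.8, 0.2, 0.2]
width: 1.001
grasp_force: 0.0
```

Request:
play_rows:
  moves:
    - [[0.04,-0.06,-0.02,0],[0.08,-0.12,-0.04,0],[0.12,-0.18,-0.06,0],[0.175,-0.267,-0.087,0],[0.175,-0.267,-0.087,0]]

```text
t: 2.65
ee_pos: [0.5505, -0.0952, 0.4006]
orientation: [-0.002, 1.0, 0.004, 0.002]
wrist_force: [0.5, 0.4, -1.0]
width: 1.007
grasp_force: 0.0
```

Run:
```python
from h import *
print(np.round(pose()[:3,3],4),yaw(pose()))
d=snap("wrist");cv2.imwrite("pics/w1.png",d["frame"])
for q,z in(("cradle",.012),("plain_cheek",.02),("inlay_cheek",.02),("bare_core",.025),("padded_core",.025),("handle",.024)):
    for k in r.trace(q,"wrist")[:4]:
        m=k["pixels"];ys,xs=np.nonzero(m)
        if len(xs)==0: continue
        c=unproj(d,[xs.mean(),ys.mean()],z)[0]
        rc=cv2.minAreaRect(unproj(d,np.c_[xs,ys],z)[:,:2].astype(np.float32))
        print(q,round(k["score"],2),(int(xs.mean()),int(ys.mean())),np.round(c[:2],3),np.round(rc[0],3),np.round(rc[1],3),round(rc[2],1))
```

```text
[ 0.5505 -0.0952  0.4006] 0.47795461344169055
cradle 0.83 (187, 147) [0.555 0.133] [0.519 0.141] [0.194 0.257] 77.1
plain_cheek 0.69 (450, 203) [ 0.462 -0.325] [ 0.461 -0.326] [0.148 0.064] 79.0
inlay_cheek 0.91 (518, 262) [ 0.346 -0.469] [ 0.342 -0.47 ] [0.15  0.068] 14.5
inlay_cheek 0.79 (273, 252) [ 0.362 -0.008] [ 0.36  -0.007] [0.068 0.139] 0.6
inlay_cheek 0.74 (356, 202) [ 0.462 -0.16 ] [ 0.461 -0.16 ] [0.14  0.064] 88.4
bare_core 0.7 (461, 114) [ 0.613 -0.322] [ 0.612 -0.322] [0.058 0.063] 68.8
padded_core 0.73 (370, 124) [ 0.597 -0.175] [ 0.596 -0.175] [0.062 0.06 ] 81.3
handle 0.97 (32, 150) [0.549 0.388] [0.53  0.386] [0.278 0.05 ] 3.6
```

View pics/w1.png

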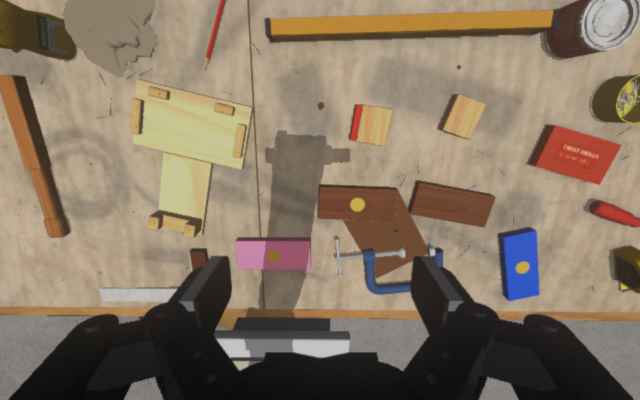

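The overhead view shows the handle at (32,155) with its square end far, the cradle at (190,150), and the padded core at (370,124) with its rubber to the left. The bare core is at (463,116), the inlay cheek at (357,203) and the plain cheek at (452,204). Next I'll fit the models to the silhouettes.

```bash
cat > fit.py <<'E'
from h import *
from scipy.optimize import minimize
B=lambda x0,x1,y0,y1,z0,z1:np.array([[x,y,z] for x in(x0,x1) for y in(y0,y1) for z in(z0,z1)])/1000
M={"cheek":[B(-30,30,-70,70,0,20)],"bare":[B(-30,30,-25,25,0,25)],"padded":[B(-30,30,-60,0,0,25)],
"handle":[B(-104,46,-14,14,0,24),B(-200,-104,-12,12,0,22),B(-234,-190,-15,15,0,22)],
"cradle":[B(-50,58,-95,95,0,12),B(-192,-50,-42,42,0,12),B(-28,28,78,90,12,24),B(-28,28,-90,-78,12,24),B(38,50,38,68,12,24),B(38,50,-68,-38,12,24),B(-180,-156,-40,-22,12,48),B(-180,-156,22,40,12,48),B(-180,-156,-22,22,12,32)]}
S=4
def pts(P,p,z):
    a=np.radians(p[2]);c,s=np.cos(a),np.sin(a);return P@np.array([[c,s,0],[-s,c,0],[0,0,1]])+[p[0],p[1],z]
def draw(d,m,p,z,S=S):
    im=np.zeros((400*S,640*S),np.uint8)
    for P in M[m]:
        h=cv2.convexHull(((proj(d,pts(P,p,z))+.5)*S*16-8).round().astype(np.int32));cv2.fillConvexPoly(im,h,255,shift=4)
    return cv2.resize(im,(640,400),interpolation=cv2.INTER_AREA).astype(float)/255
def fit(d,mask,m,p0,z=0,ang=True):
    mk=cv2.GaussianBlur(mask.astype(np.float32),(0,0),.6)
    def cost(u):
        p=[p0[0]+u[0]/100,p0[1]+u[1]/100,p0[2]+u[2]*5*ang];return ((draw(d,m,p,z)-mk)**2).sum()/mk.sum()
    b=minimize(cost,[0,0,0],method="Nelder-Mead",options=dict(initial_simplex=np.array([[0,0,0],[1,0,0],[0,1,0],[0,0,1.]])-.25,xatol=.005,fatol=1e-5))
    return np.array([p0[0]+b.x[0]/100,p0[1]+b.x[1]/100,p0[2]+b.x[2]*5*ang]),b.fun
def near(q,cam,d,p,z=.015):
    """best trace of q whose centre lies nearest the expected place"""
    t=[k for k in r.trace(q,cam) if k["pixels"].any()]
    f=lambda k:np.linalg.norm(unproj(d,np.argwhere(k["pixels"]).mean(0)[::-1],z)[0,:2]-p[:2])
    return min(t,key=f)["pixels"]
E
cat > look.py <<'E'
from fit import *
d=snap("wrist");im=d["frame"].copy();print(np.round(r.state()["joint_positions"],2))
for q,m,p in(("cradle","cradle",(.59,.12,-12.8)),("plain_cheek","cheek",(.46,-.326,-11)),("inlay_cheek","cheek",(.46,-.16,-1)),("bare_core","bare",(.612,-.322,-21)),("padded_core","padded",(.59,-.145,-7)),("handle","handle",(.62,.39,5))):
    k=near(q,"wrist",d,p);p,e=fit(d,k,m,p);print(q,np.round(p[:2],4),round(p[2],2),"res",round(e,3))
    for P in M[m]:
        cv2.polylines(im,[cv2.convexHull((proj(d,pts(P,p,0))*16).astype(np.int32))],True,(0,255,0),1,cv2.LINE_AA,4)
cv2.imwrite("pics/fit1.png",im[60:310]); cv2.imwrite("pics/fit1.png",cv2.resize(im[60:300,:520],None,fx=1.53,fy=1.53))
E
time python3 look.py
```

```text
[ 0.13  0.35  0.    1.52 -0.    1.27 -1.44]
cradle [0.5871 0.1249] -12.83 res 0.011
plain_cheek [ 0.4591 -0.3293] -9.88 res 0.013
inlay_cheek [ 0.3575 -0.0075] 0.59 res 0.021
bare_core [ 0.6103 -0.3254] -18.8 res 0.026
padded_core [ 0.6005 -0.1465] -8.59 res 0.019
handle [0.6217 0.4036] 3.53 res 0.073
real	0m5.566s
user	0m6.413s
sys	0m2.151s
```

View pics/fit1.png

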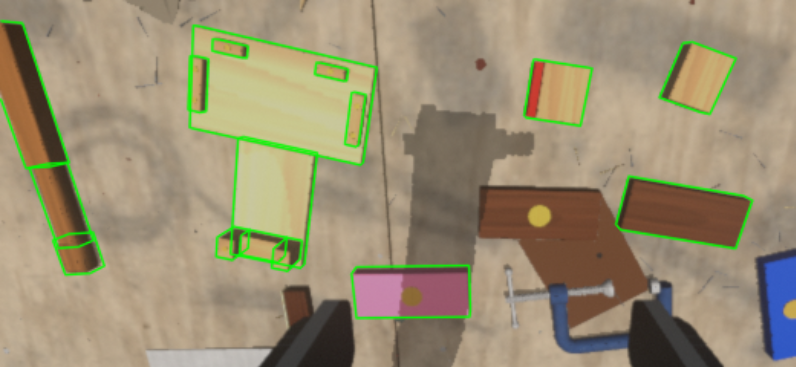

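All fits overlay well, except that this time the trace took the pink decoy for the inlay cheek; I'll redo it. Heading to the plain cheek.

Request:
play_rows:
  moves:
    - [[-0.02,0.05,0.033,-0.188],[-0.041,0.1,0.067,-0.376],[-0.061,0.15,0.1,-0.564],[-0.082,0.2,0.133,-0.752],[-0.102,0.249,0.167,-0.94]]

```text
t: 3.85
ee_pos: [0.4857, -0.2523, 0.2986]
orientation: [0.0, 0.932, 0.364, 0.0]
wrist_force: [1.4, -0.8, -0.6]
width: 1.0
grasp_force: 0.0
```

Run:
```python
from h import *
print(np.round(pose()[:3,3],4),yaw(pose()),to(.4591,-.3293,.2,80.1))
```

```text
[ 0.4857 -0.2523  0.2986] 42.650401329137296 [-0.1195, 0.0643, 0.1643, -0.8322]
```

Request:
play_rows:
  moves:
    - [[-0.03,0.015,0.04,-0.18],[-0.06,0.03,0.08,-0.36],[-0.09,0.045,0.12,-0.54],[-0.1195,0.0643,0.1643,-0.72],[-0.1195,0.0643,0.1643,-0.8322]]

```text
t: 4.35
ee_pos: [0.4553, -0.3305, 0.1969]
orientation: [-0.003, 0.768, 0.641, -0.002]
wrist_force: [-1.2, 1.0, -0.2]
width: 0.996
grasp_force: 0.0
```

Run:
```python
from fit import *
print(np.round(pose()[:3,3],4),yaw(pose()))
d=snap("wrist");print(np.round(pose()[:3,3],4),yaw(pose()));cv2.imwrite("pics/w2.png",d["frame"])
for q,m,p in(("plain_cheek","cheek",(.4591,-.3293,-9.9)),("inlay_cheek","cheek",(.46,-.16,-1)),("bare_core","bare",(.61,-.325,-18.8))):
    try:
        k=near(q,"wrist",d,p);p,e=fit(d,k,m,p);print(q,np.round(p[:2],4),round(p[2],2),"res",round(e,3))
    except Exception as x: print(q,x)
print(to(.4591,-.3293,.2,80.1))
```

```text
[ 0.4553 -0.3305  0.1969] 79.72890037557224
[ 0.4569 -0.3293  0.1984] 79.94088938338145
plain_cheek [ 0.4582 -0.329 ] -10.26 res 0.012
inlay_cheek [ 0.4583 -0.1597] -1.11 res 0.005
bare_core [ 0.6098 -0.3253] -18.27 res 0.021
[-0.0027, -0.0005, 0.0014, -0.0103]
```

View pics/w2.png

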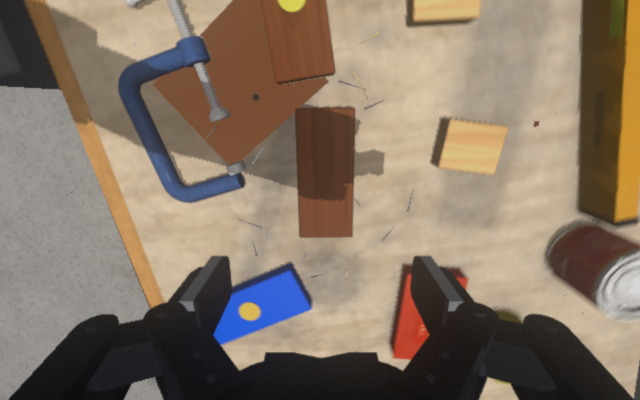

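The view shows the plain cheek at (325,172) between the fingers, and its fit agrees with the first view to within 1 mm. Descending.

Request:
play_rows:
  moves:
    - [[0,0,0.075,0],[0,0,0.15,0],[0,0,0.22,0],[0,0,0.24,0],[0,0,0.24,0]]

```text
t: 5.05
ee_pos: [0.459, -0.3269, 0.0558]
orientation: [-0.001, 0.767, 0.641, -0.0]
wrist_force: [-0.1, -0.4, 0.6]
width: 1.002
grasp_force: 0.0
```

Run:
```python
from h import *
print(np.round(pose()[:3,3],4),yaw(pose()),to(.4587,-.3291,.005,79.95))
```

```text
[ 0.459  -0.3269  0.0558] 79.7632779731204 [-0.0037, 0.0004, 0.0847, -0.0041]
```

Request:
play_rows:
  moves:
    - [[-0.0035,0,0.04,0],[-0.0035,0,0.07,0],[-0.0035,0,0.083,-0.004],[-0.0035,0,0.083,-0.004],[-0.0035,0,0.083,-0.004]]

```text
t: 5.55
ee_pos: [0.46, -0.3305, 0.0084]
orientation: [0.001, 0.766, 0.642, 0.0]
wrist_force: [0.6, -0.2, 0.5]
width: 0.998
grasp_force: 0.0
```

Request:
play_rows:
  moves:
    - [[0,0,0,0],[0,0,0,0],[0,0,0,0],[0,0,0,0],[0,0,0,0]]
  claw: -1
  newtons: 50

```text
t: 6.05
ee_pos: [0.4593, -0.3304, 0.0082]
orientation: [0.001, 0.767, 0.642, 0.0]
wrist_force: [-1.4, 1.6, 8.5]
width: 0.683
grasp_force: 52.8
```

Run:
```python
from h import *
s=r.state();print(np.round(pose()[:3,3],4),yaw(pose()),s["width"],s["grasp_force"],r.hold_point_z)
```

```text
[ 0.4593 -0.3304  0.0082] 79.91625864617494 0.6832079034883344 52.803727984428406 0.0187
```

Request:
play_rows:
  moves:
    - [[0,0,-0.06,0],[0,0,-0.13,0],[0.06,0.006,-0.187,0],[0.13,0.013,-0.187,0],[0.2,0.02,-0.187,0]]

```text
t: 6.55
ee_pos: [0.4925, -0.2135, 0.1208]
orientation: [0.002, 0.767, 0.641, 0.001]
wrist_force: [0.3, -0.5, -2.5]
width: 0.68
grasp_force: 55.6
```

Request:
play_rows:
  moves:
    - [[0.07,0.007,0,0],[0.14,0.014,0,0],[0.21,0.021,0,0],[0.28,0.028,0,0],[0.35,0.034,0,0]]

```text
t: 7.05
ee_pos: [0.5486, -0.0091, 0.1193]
orientation: [0.0, 0.767, 0.642, 0.0]
wrist_force: [1.4, -0.1, -0.4]
width: 0.681
grasp_force: 55.6
```

Request:
play_rows:
  moves:
    - [[0.07,0.007,0,0.02],[0.13,0.014,0,0.04],[0.18,0.02,0,0.06],[0.18,0.0226,0,0.06],[0.18,0.0226,0,0.06]]

```text
t: 7.55
ee_pos: [0.5805, 0.0939, 0.119]
orientation: [0.0, 0.781, 0.625, -0.0]
wrist_force: [0.3, -0.0, -1.7]
width: 0.68
grasp_force: 55.6
```

```bash
cat > lookc.py <<'E'
from fit import *
import sys
s=r.state();print(np.round(pose()[:3,3],4),yaw(pose()),s["width"],s["grasp_force"])
d=snap("wrist");cv2.imwrite(f"pics/{sys.argv[1]}.png",d["frame"])
p=(.5871,.1249,-12.8)
k=near("cradle","wrist",d,p);p,e=fit(d,k,"cradle",p);print(np.round(p[:2],4),round(p[2],2),"res",round(e,3))
print(np.round(pose()[:3,3],4),yaw(pose()))
E
python3 lookc.py w3
```

```text
[0.5805 0.0939 0.119 ] 77.33466028147748 0.679969698739019 55.61254620552063
[0.5867 0.1244] -13.03 res 0.689
[0.5801 0.0916 0.1189] 77.14103096213393
```

View pics/w3.png

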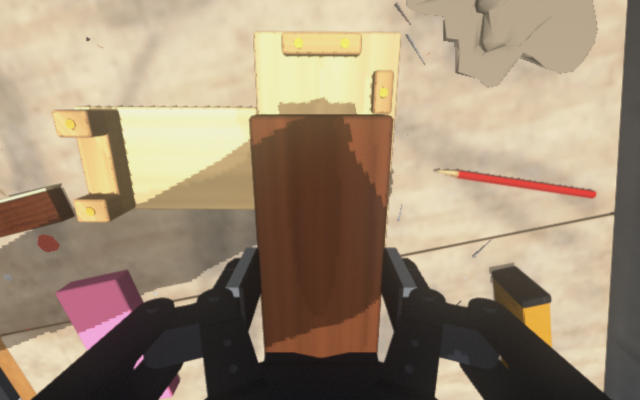

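The held cheek covers (250–392, 115–350) and the cradle shows behind it, with the left stop at (322,44). I'll check the in-hand offset numerically from the cheek's far edge.

Run:
```python
from h import *
d=snap("wrist");T=pose()
m=[k["pixels"] for k in r.trace("plain_cheek","wrist")][0]
rows=[np.nonzero(m[:,c])[0].min() for c in(270,295,320,345,370)];print("edge rows",rows)
# top-face +y edge in world, expressed along tool x from TCP
for zt in(T[2,3]-.0082+.02,):
    P=unproj(d,[[c,q-.5] for c,q in zip((270,295,320,345,370),rows)],zt);print(np.round((P-T[:3,3])@T[:3,:3]*1000,1))
print([ (np.nonzero(m[q])[0].min(),np.nonzero(m[q])[0].max()) for q in (140,180,220)])
a=np.radians(-12.85);u=np.array([-np.sin(a),np.cos(a)])
print(np.round(T[:3,3],4),yaw(T))
t=np.array([.587,.1248])-.0013*u;print(to(*t,.12,77.15),to(*t,.023,77.15))
```

```text
edge rows [np.int64(115), np.int64(115), np.int64(114), np.int64(114), np.int64(114)]
[[ 71.3 -21.1 -11.9]
 [ 71.3 -10.9 -11.9]
 [ 71.7  -0.7 -11.9]
 [ 71.7   9.5 -11.9]
 [ 71.7  19.7 -11.9]]
[(np.int64(250), np.int64(391)), (np.int64(253), np.int64(387)), (np.int64(256), np.int64(385))]
[0.5802 0.0914 0.1189] 77.10692674604182
[0.0546, -0.0015, -0.0018, -0.0012] [0.0547, -0.0015, 0.1598, -0.0012]
```

Request:
play_rows:
  moves:
    - [[0.03,-0.001,0,0],[0.0545,-0.0015,0,0],[0.0545,-0.0015,0.05,0],[0.0545,-0.0015,0.1,0],[0.0545,-0.0015,0.135,0]]

```text
t: 8.25
ee_pos: [0.5862, 0.1253, 0.0364]
orientation: [-0.0, 0.781, 0.624, -0.001]
wrist_force: [-0.2, 0.9, -0.8]
width: 0.68
grasp_force: 55.6
```

Request:
play_rows:
  moves:
    - [[0,0,0,0],[0,0,0,0],[0,0,0,0],[0,0,0,0],[0,0,0,0]]

```text
t: 8.75
ee_pos: [0.5878, 0.1255, 0.0391]
orientation: [0.0, 0.781, 0.624, 0.001]
wrist_force: [0.2, -0.7, -1.6]
width: 0.681
grasp_force: 55.6
```

```bash
cat > t.py <<'E'
from h import *
import sys
# python3 t.py dx dy z yaw : cradle-frame mm target for the TCP, z world m, yaw relative to cradle deg
C=np.array([.587,.1248]);A=-12.85
def cw(x,y):
    a=np.radians(A);c,s=np.cos(a),np.sin(a);return C+np.array([c*x-s*y,s*x+c*y])/1000
if __name__=="__main__":
    dx,dy,z,w=map(float,sys.argv[1:5]);s=r.state();print(np.round(pose()[:3,3],4),round(yaw(pose()),2),round(s["width"],3),round(s["grasp_force"]),np.round(s["wrist_force"],1));print(to(*cw(dx,dy),z,A+w))
E
python3 t.py 0 -1.4 .0205 90
```

```text
[0.5878 0.1255 0.0391] 77.22 0.681 56 [ 0.2 -0.7 -1.6]
[-0.0038, -0.001, 0.031, 0.0015]
```

Request:
play_rows:
  moves:
    - [[-0.003,-0.001,0.008,0],[-0.003,-0.001,0.016,0],[-0.003,-0.001,0.024,0.001],[-0.003,-0.001,0.0305,0.001],[-0.003,-0.001,0.0305,0.001]]

```text
t: 9.25
ee_pos: [0.5857, 0.1236, 0.0203]
orientation: [0.0, 0.782, 0.624, -0.0]
wrist_force: [-2.6, -0.6, 7.2]
width: 0.679
grasp_force: 56.6
```

```bash
python3 t.py 0 -1.4 .0205 90
```

```text
[0.5857 0.1236 0.0203] 77.18 0.679 57 [-2.6 -0.6  7.2]
[0.0001, 0.0016, -0.0004, 0.0007]
```

Request:
play_rows:
  moves:
    - [[0,0,0,0],[0,0,0,0],[0,0,0,0],[0,0,-0.01,0],[0,0,-0.02,0]]
  claw: 1

```text
t: 9.75
ee_pos: [0.5859, 0.1237, 0.0319]
orientation: [-0.0, 0.782, 0.624, -0.0]
wrist_force: [0.3, -0.6, 0.2]
width: 0.998
grasp_force: 0.0
```

Request:
play_rows:
  moves:
    - [[0,0,-0.06,0],[0,0,-0.12,0],[0,0,-0.18,0],[-0.05,0,-0.23,0],[-0.1,0,-0.23,0]]

```text
t: 10.25
ee_pos: [0.5758, 0.0662, 0.1747]
orientation: [0.002, 0.781, 0.625, 0.004]
wrist_force: [0.7, -0.8, -0.4]
width: 1.005
grasp_force: 0.0
```

```bash
cat > lookh.py <<'E'
from fit import *
from t import C,A
import sys
# fit a thing lying at height z near cradle-frame place; print in cradle frame mm
q,m,x,y,w,z=sys.argv[1],sys.argv[2],*map(float,sys.argv[3:7])
from t import cw
d=snap("wrist");p=(*cw(x,y),A+w)
k=near(q,"wrist",d,p,z+.02);p,e=fit(d,k,m,p,z)
a=np.radians(A);g=(p[:2]-C)@np.array([[np.cos(a),-np.sin(a)],[np.sin(a),np.cos(a)]])*1000
print(q,"in cradle",np.round(g,1),round(p[2]-A,2),"world",np.round(p,4),"res",round(e,3))
E
python3 lookh.py plain_cheek cheek 0 0 0 .012; python3 lookh.py cradle cradle 0 0 0 0
python3 - <<'E'
from h import *
print(np.round(pose()[:3,3],4),yaw(pose()),to(.61,-.3253,.15,71.5))
E
```

```text
plain_cheek in cradle [-1.4 -0.2] 0.06 world [  0.5856   0.1249 -12.7854] res 0.009
cradle in cradle [-0.2 -0.3] -0.12 world [  0.5868   0.1245 -12.97  ] res 0.412
[0.5728 0.0645 0.1703] 77.07514503938066 [-0.6194, 0.2058, 0.0338, 0.1239]
```

The cheek is placed within about 1.5 mm. Next, the bare core.

Request:
play_rows:
  moves:
    - [[-0.06,0.02,0,0.02],[-0.13,0.043,0,0.04],[-0.2,0.066,0,0.06],[-0.27,0.09,0,0.08],[-0.34,0.113,0,0.1]]

```text
t: 10.95
ee_pos: [0.5942, -0.1486, 0.1693]
orientation: [-0.0, 0.805, 0.593, 0.0]
wrist_force: [0.8, 0.4, 0.5]
width: 1.005
grasp_force: 0.0
```

Request:
play_rows:
  moves:
    - [[-0.07,0.023,0,0.02],[-0.14,0.046,0.0,0.024],[-0.21,0.07,0.01,0.024],[-0.275,0.095,0.034,0.024],[-0.275,0.095,0.034,0.024]]

```text
t: 11.45
ee_pos: [0.5964, -0.3305, 0.1465]
orientation: [0.0, 0.813, 0.582, -0.002]
wrist_force: [-1.7, -0.7, 0.6]
width: 1.003
grasp_force: 0.0
```

```bash
cat > lookw.py <<'E'
from fit import *
import sys
q,m,x,y,w=sys.argv[1],sys.argv[2],*map(float,sys.argv[3:6])
d=snap("wrist");p=(x,y,w);k=near(q,"wrist",d,p);p,e=fit(d,k,m,p)
print(q,np.round(p,4),"res",round(e,3),"tcp",np.round(pose()[:3,3],4),round(yaw(pose()),2))
g=float(sys.argv[6])/1000;a=np.radians(p[2]);o=float(sys.argv[8])/1000 if len(sys.argv)>8 else 0   # grasp: along y by g, along x by o
c=p[:2]+g*np.array([-np.sin(a),np.cos(a)])+o*np.array([np.cos(a),np.sin(a)])
for z in(.06,.008): print(z,to(*c,z,p[2]+float(sys.argv[7])))
E
python3 lookw.py bare_core bare .61 -.3253 -18.5 0 90
```

```text
bare_core [  0.6098  -0.326  -18.6449] res 0.024 tcp [ 0.5988 -0.3228  0.1479] 71.55
0.06 [0.0006, 0.0193, 0.1464, 0.0042]
0.008 [0.0004, 0.0195, 0.2331, 0.0042]
```

Request:
play_rows:
  moves:
    - [[0,0.0193,0.05,0.004],[0,0.0193,0.1,0.004],[0,0.0193,0.146,0.004],[0,0.0193,0.146,0.004],[0,0.0193,0.146,0.004]]

```text
t: 12.05
ee_pos: [0.6109, -0.3245, 0.062]
orientation: [-0.0, 0.811, 0.585, 0.001]
wrist_force: [-0.5, -0.2, 0.4]
width: 0.997
grasp_force: 0.0
```

Run:
```python
from h import *
print(np.round(pose()[:3,3],4),yaw(pose()),to(.6099,-.3256,.010,71.4))
```

```text
[ 0.6109 -0.3245  0.062 ] 71.57487497488559 [-0.0024, -0.001, 0.0867, 0.0039]
```

Request:
play_rows:
  moves:
    - [[-0.0015,-0.001,0.04,0.003],[-0.0015,-0.001,0.07,0.003],[-0.0015,-0.001,0.086,0.003],[-0.0015,-0.001,0.086,0.003],[-0.0015,-0.001,0.086,0.003]]

```text
t: 12.55
ee_pos: [0.6095, -0.3276, 0.0106]
orientation: [0.0, 0.813, 0.583, 0.0]
wrist_force: [-0.2, 0.1, 0.1]
width: 0.998
grasp_force: 0.0
```

Request:
play_rows:
  moves:
    - [[0,0,0,0],[0,0,0,0],[0,0,0,0],[0,0,0,0],[0,0,0,0]]
  claw: -1

```text
t: 13.05
ee_pos: [0.6099, -0.328, 0.0115]
orientation: [0.001, 0.813, 0.583, 0.001]
wrist_force: [-0.4, 1.4, 6.8]
width: 0.684
grasp_force: 54.7
```

Run:
```python
from h import *
from t import cw,A
T=pose();s=r.state();print(np.round(T[:3,3],4),yaw(T),s["width"],s["grasp_force"],s["wrist_force"][2])
print("object along tool x mm",(T[:3,:3].T@(np.array([.6099,-.3256,0])-T[:3,3]))*1000)
print(to(*cw(-1.2,-45),.15,A+90))
```

```text
[ 0.6099 -0.328   0.0115] 71.28124094327548 0.6843411112294222 54.694751501083374 6.78993425075946
object along tool x mm [ 2.29648162 -0.83248246 11.46995909]
[0.6276, -0.2722, -0.2317, -0.1304]
```

Request:
play_rows:
  moves:
    - [[0,0,-0.07,0],[0,0,-0.14,0],[0.06,-0.026,-0.19,0],[0.12,-0.052,-0.23,0],[0.18,-0.078,-0.23,0]]

```text
t: 13.55
ee_pos: [0.6015, -0.2098, 0.152]
orientation: [0.003, 0.813, 0.582, 0.002]
wrist_force: [0.7, 1.1, -0.4]
width: 0.685
grasp_force: 54.5
```

Request:
play_rows:
  moves:
    - [[0.064,-0.028,0,0],[0.128,-0.056,0,0],[0.192,-0.084,0,0],[0.256,-0.112,0,0],[0.32,-0.139,0,0]]

```text
t: 14.05
ee_pos: [0.5813, -0.0001, 0.1481]
orientation: [-0.0, 0.813, 0.583, -0.0]
wrist_force: [0.9, 0.5, -1.1]
width: 0.683
grasp_force: 54.5
```

Request:
play_rows:
  moves:
    - [[0.05,-0.022,0,-0.05],[0.1,-0.044,0,-0.1],[0.124,-0.055,0,-0.13],[0.124,-0.055,0,-0.13],[0.124,-0.055,0,-0.13]]

```text
t: 14.55
ee_pos: [0.5747, 0.0774, 0.1479]
orientation: [0.001, 0.782, 0.623, -0.001]
wrist_force: [0.3, -0.4, -0.7]
width: 0.684
grasp_force: 54.5
```

```bash
cat > held.py <<'E'
from h import *
from t import cw,A
import sys
# far (+tool x) top edge of the held block: mean row of the trace's upper boundary over the middle columns
q,hgt=sys.argv[1],float(sys.argv[2])/1000   # height of top edge relative to TCP
d=snap("wrist");T=pose();tr=r.trace(q,"wrist")
cv2.imwrite(f"pics/{sys.argv[3]}.png",d["frame"])
for k in tr[:3]:
    m=k["pixels"];xs=[c for c in range(270,371,10) if m[:,c].any()]
    if not xs: continue
    ro=[np.nonzero(m[:,c])[0].min()-.5 for c in xs]
    P=(unproj(d,np.c_[xs,ro],T[2,3]+hgt)-T[:3,3])@T[:3,:3]*1000
    print(round(k["score"],2),xs[0],xs[-1],"edge x mm",np.round(np.median(P[:,0]),1),"tilt deg",np.round(np.degrees(np.polyfit(P[:,1],P[:,0],1)[0]),1),"rows",ro[0],ro[-1])
E
python3 held.py bare_core 14 h1; python3 t.py -1.2 -47 .15 90
```

```text
0.66 270 370 edge x mm 35.3 tilt deg 1.2 rows 203.5 201.5
[0.5748 0.0764 0.1479] 76.91 0.685 55 [-0.1 -0.9 -1.3]
[0.0048, -0.0001, -0.0035, -0.0053]
```

View pics/h1.png

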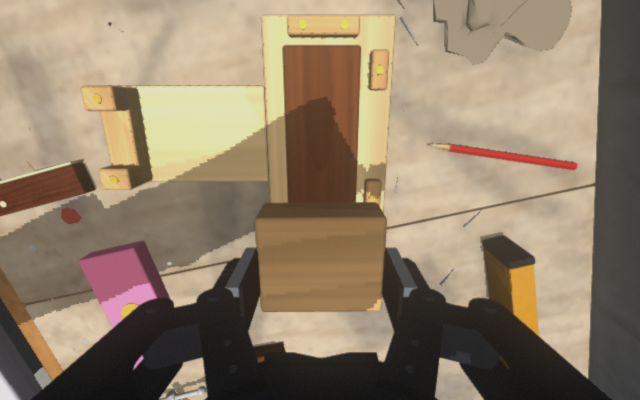

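The held bare block is at (320,260) with its lower far edge at row 203. That gives an in-hand offset of +2.4 mm, as expected.

Request:
play_rows:
  moves:
    - [[0.004,0,0.05,-0.004],[0.004,0,0.1,-0.004],[0.004,0,0.15,-0.004],[0.004,0,0.155,-0.004],[0.004,0,0.155,-0.004]]

```text
t: 15.15
ee_pos: [0.5749, 0.0801, 0.0547]
orientation: [-0.0, 0.782, 0.624, -0.001]
wrist_force: [0.4, 0.4, -0.6]
width: 0.684
grasp_force: 54.5
```

```bash
python3 t.py -1.2 -47.35 .0435 90
```

```text
[0.5749 0.0801 0.0547] 77.19 0.684 54 [ 0.4  0.4 -0.6]
[-0.0018, 0.0011, 0.0187, 0.0009]
```

Request:
play_rows:
  moves:
    - [[-0.001,0.0005,0.006,0],[-0.001,0.0005,0.012,0],[-0.001,0.0005,0.018,0],[-0.001,0.0005,0.02,0],[-0.001,0.0005,0.02,0]]

```text
t: 15.65
ee_pos: [0.5754, 0.0811, 0.0434]
orientation: [0.0, 0.781, 0.625, 0.0]
wrist_force: [-0.7, 0.1, 0.7]
width: 0.683
grasp_force: 54.7
```

```bash
python3 t.py -1.2 -47.35 .0435 90
```

```text
[0.5754 0.0811 0.0434] 77.32 0.683 55 [-0.7  0.1  0.7]
[-0.0037, 0.0007, -0.0001, 0.0037]
```

Request:
play_rows:
  moves:
    - [[-0.0025,0.0005,-0.002,0.002],[-0.0025,0.0005,-0.002,0.002],[-0.0025,0.0005,0.001,0.002],[-0.0025,0.0005,0.002,0.002],[-0.0025,0.0005,0.002,0.002]]

```text
t: 16.15
ee_pos: [0.5755, 0.0795, 0.0433]
orientation: [0.0, 0.781, 0.624, 0.0]
wrist_force: [-3.1, -0.9, 12.5]
width: 0.687
grasp_force: 55.9
```

```bash
python3 t.py -1.2 -47.35 .0435 90;python3 held.py bare_core -11.5 h2;python3 t.py -1.2 -47.35 .0435 90; python3 lookh.py plain_cheek cheek -1 0 0 .012
```

```text
[0.5755 0.0795 0.0433] 77.22 0.687 56 [-3.1 -0.9 12.5]
[-0.0011, -0.0001, -0.0003, 0.0015]
0.86 270 370 edge x mm 26.6 tilt deg 1.1 rows 202.5 200.5
[0.5755 0.0795 0.0433] 77.22 0.687 56 [-3.4 -1.5 12. ]
[-0.001, -0.0001, -0.0003, 0.0015]
plain_cheek in cradle [-1.4 49.7] 0.14 world [  0.5967   0.1736 -12.7092] res 0.043
```

Request:
play_rows:
  moves:
    - [[0,0,-0.002,0],[0,0,-0.002,0],[0,0,-0.002,0],[0,0,-0.002,0],[0,0,-0.03,0]]
  claw: 1

```text
t: 16.85
ee_pos: [0.5734, 0.0793, 0.058]
orientation: [-0.001, 0.781, 0.624, -0.002]
wrist_force: [0.3, -0.1, 0.7]
width: 1.002
grasp_force: 0.0
```

Request:
play_rows:
  moves:
    - [[0,0,-0.06,0],[-0.03,0,-0.12,0],[-0.07,0,-0.16,0],[-0.1,0,-0.16,0],[-0.1,0,-0.16,0]]

```text
t: 17.35
ee_pos: [0.5617, 0.0175, 0.1565]
orientation: [0.001, 0.783, 0.622, -0.0]
wrist_force: [-0.2, -0.0, -0.9]
width: 1.001
grasp_force: 0.0
```

```bash
python3 lookh.py bare_core bare -1 -45 0 .032; python3 lookh.py padded_core padded -80 -250 0 0;  python3 - <<'E'
from h import *
print(np.round(pose()[:3,3],4),yaw(pose()))
p=np.array([.6005,-.1465]);a=np.radians(-8.59);c=p-.035*np.array([-np.sin(a),np.cos(a)]);print(c,to(*c,.15,81.4))
E
```

```text
bare_core in cradle [ -1.6 -44.5] 0.48 world [  0.5756   0.0818 -12.3656] res 0.009
padded_core in cradle [  33.4 -397.2] 1.22 world [  0.5312  -0.2699 -11.6309] res 0.975
[0.5618 0.0226 0.1552] 77.31742296407234
[ 0.5952723  -0.18110739] [-0.319, 0.1291, 0.0082, -0.0907]
```

Request:
play_rows:
  moves:
    - [[-0.065,0.026,0,-0.03],[-0.13,0.052,0,-0.06],[-0.195,0.078,0,-0.09],[-0.26,0.104,0,-0.09],[-0.319,0.129,0.008,-0.09]]

```text
t: 18.05
ee_pos: [0.596, -0.1834, 0.1507]
orientation: [0.0, 0.758, 0.652, 0.0]
wrist_force: [1.4, -0.2, 0.6]
width: 0.999
grasp_force: 0.0
```

Request:
play_rows:
  moves:
    - [[0,0,0,0],[0,0,0,0],[0,0,0,0],[0,0,0,0],[0,0,0,0]]

```text
t: 18.55
ee_pos: [0.5953, -0.181, 0.1512]
orientation: [-0.0, 0.758, 0.652, 0.0]
wrist_force: [-0.1, 0.2, -1.1]
width: 1.002
grasp_force: 0.0
```

```bash
python3 lookw.py padded_core padded .6005 -.1465 -8.6 -35 90
```

```text
padded_core [ 0.6002 -0.1466 -8.4065] res 0.014 tcp [ 0.5953 -0.1817  0.1512] 81.36
0.06 [0.0007, -0.0005, 0.1521, -0.0052]
0.008 [0.0007, -0.0006, 0.2387, -0.0052]
```

Request:
play_rows:
  moves:
    - [[0,0,0.06,-0.004],[0,0,0.12,-0.004],[0,0,0.18,-0.004],[0,0,0.22,-0.004],[0,0,0.235,-0.004]]

```text
t: 19.15
ee_pos: [0.5933, -0.1819, 0.0075]
orientation: [-0.002, 0.758, 0.653, -0.001]
wrist_force: [0.3, -0.6, 0.4]
width: 0.998
grasp_force: 0.0
```

Request:
play_rows:
  moves:
    - [[0,0,0,0],[0,0,0,0],[0,0,0,0],[0,0,0,0],[0,0,0,0]]
  claw: -1

```text
t: 19.65
ee_pos: [0.5962, -0.183, 0.0116]
orientation: [0.001, 0.758, 0.652, 0.001]
wrist_force: [-0.5, -0.1, 6.5]
width: 0.686
grasp_force: 55.1
```

Run:
```python
from h import *
from t import cw,A
T=pose();s=r.state();print(np.round(T[:3,3],4),yaw(T),s["width"],s["grasp_force"],s["wrist_force"][2])
p=np.array([.6003,-.1466]);a=np.radians(-8.5);c=p-.035*np.array([-np.sin(a),np.cos(a)])
print("object along tool x mm",(T[:3,:3].T@(np.array([*c,0])-T[:3,3]))*1000)
print(to(*cw(-1.4,45),.15,A+90))
```

```text
[ 0.5962 -0.183   0.0116] 81.44892470030608 0.6859911705011664 55.088083148002625 6.4981374715913995
object along tool x mm [ 1.64048525 -1.34858835 11.57457516]
[0.58, -0.0875, -0.2311, 0.0955]
```

Request:
play_rows:
  moves:
    - [[0,0,-0.07,0],[0,0,-0.14,0],[0.05,-0.008,-0.2,0],[0.11,-0.017,-0.23,0],[0.17,-0.026,-0.23,0]]

```text
t: 20.15
ee_pos: [0.597, -0.079, 0.1518]
orientation: [0.003, 0.758, 0.652, 0.002]
wrist_force: [0.7, -0.3, -0.9]
width: 0.683
grasp_force: 54.6
```

Request:
play_rows:
  moves:
    - [[0.064,-0.01,0,0.02],[0.128,-0.02,0,0.04],[0.192,-0.03,0,0.06],[0.256,-0.039,0,0.08],[0.31,-0.047,0,0.094]]

```text
t: 20.65
ee_pos: [0.5942, 0.1112, 0.1484]
orientation: [-0.0, 0.781, 0.624, 0.0]
wrist_force: [0.4, 0.5, -0.2]
width: 0.682
grasp_force: 54.6
```

Request:
play_rows:
  moves:
    - [[0.05,-0.008,0,0],[0.09,-0.012,0,0],[0.09,-0.012,0,0],[0.09,-0.012,0,0],[0.09,-0.012,0,0]]

```text
t: 21.15
ee_pos: [0.5994, 0.1609, 0.148]
orientation: [0.0, 0.782, 0.623, -0.001]
wrist_force: [0.2, -0.6, -0.6]
width: 0.684
grasp_force: 54.6
```

```bash
python3 held.py padded_core -11.6 h3; python3 t.py -1.4 43.4 .056 90
```

```text
0.82 270 370 edge x mm 35.8 tilt deg 0.1 rows 184.5 184.5
[0.5996 0.1609 0.1481] 77.09 0.686 55 [ 1.   0.4 -1.1]
[0.0092, -0.0094, 0.1534, -0.0013]
```

View pics/h3.png

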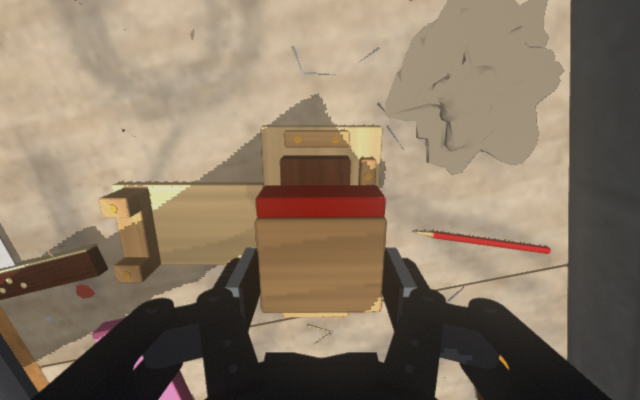

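The padded block is held squarely at (320,255), rubber (row 185) outward to the left.

Request:
play_rows:
  moves:
    - [[0.0099,-0.009,0.05,-0.001],[0.0099,-0.009,0.1,-0.001],[0.0099,-0.009,0.14,-0.001],[0.0099,-0.009,0.153,-0.001],[0.0099,-0.009,0.153,-0.001]]

```text
t: 21.75
ee_pos: [0.5949, 0.1687, 0.0553]
orientation: [-0.0, 0.781, 0.624, -0.001]
wrist_force: [1.3, 0.3, 0.0]
width: 0.682
grasp_force: 54.6
```

Request:
play_rows:
  moves:
    - [[0,0,0.006,0],[0,0,0.012,0],[0,0,0.012,0],[0,0,0.012,0],[0,0,0.012,0]]

```text
t: 22.25
ee_pos: [0.5958, 0.17, 0.0495]
orientation: [0.0, 0.781, 0.624, 0.0]
wrist_force: [0.3, -0.5, -0.3]
width: 0.68
grasp_force: 54.6
```

```bash
python3 t.py -1.4 43.8 .0436 90
```

```text
[0.5958 0.17   0.0495] 77.27 0.68 55 [ 0.3 -0.5 -0.3]
[-0.0036, 0.0001, 0.0099, 0.0027]
```

Request:
play_rows:
  moves:
    - [[-0.0036,0,0.004,0.002],[-0.0036,0,0.007,0.002],[-0.0036,0,0.01,0.002],[-0.0036,0,0.0115,0.002],[-0.0036,0,0.0115,0.002]]

```text
t: 22.75
ee_pos: [0.595, 0.1674, 0.0436]
orientation: [0.0, 0.782, 0.624, -0.0]
wrist_force: [-4.4, -2.4, 10.7]
width: 0.687
grasp_force: 55.9
```

```bash
python3 t.py -1.4 43.8 .0436 90
```

```text
[0.595  0.1674 0.0436] 77.16 0.687 56 [-4.4 -2.4 10.7]
[0.0008, 0.0005, -0.0, 0.0003]
```

Request:
play_rows:
  moves:
    - [[0,0,-0.002,0],[0,0,-0.002,0],[0,0,-0.002,0],[0,0,-0.002,0],[0,0,-0.03,0]]
  claw: 1

```text
t: 23.25
ee_pos: [0.5932, 0.1672, 0.0581]
orientation: [-0.001, 0.782, 0.624, -0.002]
wrist_force: [-0.1, 0.0, 0.1]
width: 0.997
grasp_force: 0.0
```

Request:
play_rows:
  moves:
    - [[0,0,-0.06,0],[-0.05,0,-0.12,0],[-0.1,0,-0.18,0],[-0.15,0,-0.2,0],[-0.17,0,-0.2,0]]

```text
t: 23.75
ee_pos: [0.5733, 0.0648, 0.1822]
orientation: [0.002, 0.783, 0.622, 0.001]
wrist_force: [0.8, -0.2, 0.3]
width: 0.997
grasp_force: 0.0
```

```bash
python3 lookh.py padded_core padded -1 80 0 .032;python3 lookh.py bare_core bare -1 -45 0 .032
python3 - <<'E'
from h import *
cv2.imwrite("pics/w4.png",snap("wrist")["frame"])
print(np.round(pose()[:3,3],4),yaw(pose()),to(.5,.385,.36,-5))
E
```

```text
padded_core in cradle [-2.5 79.5] 0.68 world [  0.6023   0.2029 -12.1652] res 0.02
bare_core in cradle [ -1.7 -44.4] -0.05 world [  0.5755   0.0819 -12.8987] res 0.011
[0.572  0.0704 0.1788] 77.30616858721653 [0.4854, -0.2329, -0.301, 1.829]
```

View pics/w4.png

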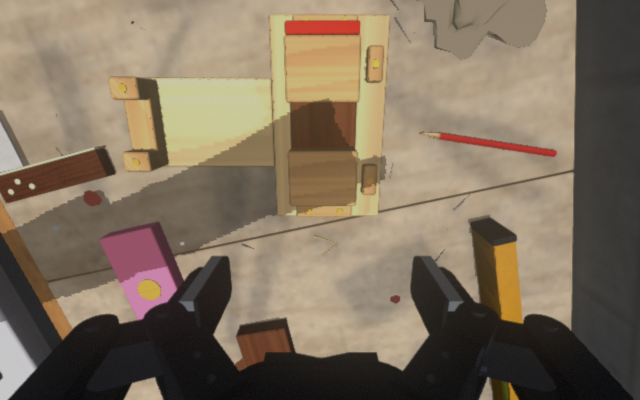

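The view shows the padded block at (322,68) with its rubber outward at the left and the bare block at (322,178), both in line on the cheek. Next, the handle.

Request:
play_rows:
  moves:
    - [[0.05,-0.023,-0.03,0.19],[0.1,-0.047,-0.06,0.38],[0.15,-0.07,-0.09,0.57],[0.2,-0.094,-0.12,0.76],[0.25,-0.117,-0.15,0.95]]

```text
t: 24.5
ee_pos: [0.5358, 0.2338, 0.2696]
orientation: [-0.0, 0.956, 0.295, -0.001]
wrist_force: [0.5, 1.1, -0.4]
width: 0.997
grasp_force: 0.0
```

Run:
```python
from h import *
d=snap("scene");k=max(r.trace("glue","scene"),key=lambda k:-np.abs(np.argwhere(k["pixels"]).mean(0)[1]-291))
ys,xs=np.nonzero(k["pixels"]);b=ys.max();print(k["score"],xs.min(),xs.max(),ys.min(),b,unproj(d,[[xs[ys>b-3].mean(),b]],0))
print(np.round(pose()[:3,3],4),yaw(pose()),to(.5,.39,.29,3.5))
```

```text
0.97 285 299 120 163 [[0.70955976 0.3153982  0.        ]]
[0.5356 0.24   0.2713] 34.961907376633036 [0.0947, -0.239, -0.0297, 0.6992]
```

Request:
play_rows:
  moves:
    - [[0.02,-0.05,-0.006,0.18],[0.04,-0.1,-0.012,0.36],[0.06,-0.15,-0.018,0.54],[0.08,-0.2,-0.024,0.699],[0.0947,-0.239,-0.03,0.699]]

```text
t: 25.1
ee_pos: [0.5009, 0.3843, 0.2865]
orientation: [0.0, 1.0, 0.027, -0.001]
wrist_force: [0.8, 0.8, 0.4]
width: 1.0
grasp_force: 0.0
```

Request:
play_rows:
  moves:
    - [[0,0,0,0],[0,0,0,0],[0,0,0,0],[0,0,0,0],[0,0,0,0]]

```text
t: 25.6
ee_pos: [0.5035, 0.3794, 0.2881]
orientation: [0.0, 1.0, 0.025, -0.0]
wrist_force: [-0.3, -0.1, -0.4]
width: 1.0
grasp_force: 0.0
```

```bash
python3 lookw.py handle handle .6217 .4036 3.5 0 0 -80
python3 - <<'E'
from fit import *
d=snap("wrist");im=d["frame"].copy();p=(.6217,.4036,3.5);k=near("handle","wrist",d,p);p,e=fit(d,k,"handle",p);print(np.round(p,4),e)
for P in M["handle"]: cv2.polylines(im,[cv2.convexHull((proj(d,pts(P,p,0))*16).astype(np.int32))],True,(0,255,0),1,cv2.LINE_AA,4)
cv2.imwrite("pics/w5.png",im)
E
```

```text
handle [0.621  0.4023 2.8926] res 0.045 tcp [0.5034 0.3799 0.2882] 2.92
0.06 [0.0643, -0.0273, 0.3804, 0.0005]
0.008 [0.0643, -0.0273, 0.467, 0.0005]
[0.6205 0.4019 2.7622] 0.038270404035572414
```

View pics/w5.png

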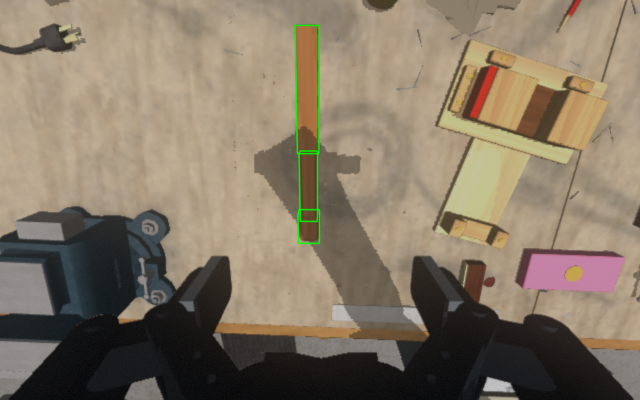

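The view shows the handle at (308,135) with the outline fitting and the square end at row 25. Grasping near its centre of mass.

Request:
play_rows:
  moves:
    - [[0.02,-0.01,0.075,0],[0.04,-0.02,0.15,0],[0.0643,-0.027,0.22,0],[0.0643,-0.027,0.295,0],[0.0643,-0.027,0.36,0]]

```text
t: 26.3
ee_pos: [0.5407, 0.3983, 0.0698]
orientation: [0.0, 1.0, 0.026, -0.0]
wrist_force: [0.1, 1.1, 0.1]
width: 0.996
grasp_force: 0.0
```

Request:
play_rows:
  moves:
    - [[0,0,0.02,0],[0,0,0.02,0],[0,0,0.02,0],[0,0,0.02,0],[0,0,0.02,0]]

```text
t: 26.8
ee_pos: [0.5419, 0.3997, 0.0625]
orientation: [-0.001, 1.0, 0.026, 0.002]
wrist_force: [0.3, -0.1, 0.3]
width: 1.001
grasp_force: 0.0
```

Run:
```python
from h import *
a=np.radians(2.85);c=np.array([.6207,.4021])-.08*np.array([np.cos(a),np.sin(a)])
print(np.round(pose()[:3,3],4),yaw(pose()),c,to(*c,.010,2.85))
```

```text
[0.5419 0.3997 0.0625] 2.9838432007812026 [0.54079895 0.39812229] [-0.0022, 0.0026, 0.0875, 0.003]
```

Request:
play_rows:
  moves:
    - [[-0.002,0.0015,0.04,0.003],[-0.002,0.0015,0.07,0.003],[-0.002,0.0015,0.0865,0.003],[-0.002,0.0015,0.0865,0.003],[-0.002,0.0015,0.0865,0.003]]

```text
t: 27.3
ee_pos: [0.5398, 0.3978, 0.0084]
orientation: [-0.0, 1.0, 0.025, 0.0]
wrist_force: [0.7, 0.1, 0.6]
width: 1.005
grasp_force: 0.0
```

Request:
play_rows:
  moves:
    - [[0,0,0,0],[0,0,0,0],[0,0,0,0],[0,0,0,0],[0,0,0,0]]
  claw: -1
  newtons: 50

```text
t: 27.8
ee_pos: [0.54, 0.3981, 0.0089]
orientation: [-0.0, 1.0, 0.025, 0.0]
wrist_force: [-0.6, 0.3, 3.7]
width: 0.308
grasp_force: 50.9
```

Request:
play_rows:
  moves:
    - [[0,0,0,0],[0,0,0,0],[0,0,0,0],[0,0,0,0],[0,0,0,0]]

```text
t: 28.3
ee_pos: [0.54, 0.3981, 0.0089]
orientation: [-0.0, 1.0, 0.025, 0.0]
wrist_force: [-0.7, 0.8, 5.7]
width: 0.313
grasp_force: 51.0
```

Run:
```python
from h import *
T=pose();s=r.state();print(np.round(T[:3,3],4),yaw(T),s["width"],s["grasp_force"],s["wrist_force"])
print("origin in tool mm",(T[:3,:3].T@(np.array([.6207,.4021,0])-T[:3,3]))*1000)
print(to(.5,.33,.2,-5))
```

```text
[0.54   0.3981 0.0089] 2.8445386989638677 0.3131772087413943 50.969477891922 [-0.74639274  0.80853176  5.6734777 ]
origin in tool mm [8.08062105e+01 4.84565986e-02 8.97171611e+00]
[-0.0719, 0.1099, -0.3187, 0.1743]
```

Request:
play_rows:
  moves:
    - [[0,0,-0.06,0],[-0.02,0,-0.12,0],[-0.04,0.02,-0.18,0.05],[-0.06,0.06,-0.24,0.1],[-0.072,0.11,-0.3,0.174]]

```text
t: 28.8
ee_pos: [0.4975, 0.3301, 0.1887]
orientation: [0.0, 0.999, -0.043, -0.001]
wrist_force: [1.1, 0.1, -1.1]
width: 0.313
grasp_force: 50.2
```

```bash
python3 t.py -82.4 0 .15 0
```

```text
[0.4975 0.3301 0.1887] -4.92 0.313 50 [ 1.1  0.1 -1.1]
[0.042, 0.3092, 0.0644, 0.1761]
```

Request:
play_rows:
  moves:
    - [[0.01,0.07,0.01,0.05],[0.02,0.14,0.02,0.1],[0.03,0.2,0.04,0.15],[0.038,0.26,0.06,0.175],[0.042,0.309,0.064,0.175]]

```text
t: 29.3
ee_pos: [0.5073, 0.14, 0.1483]
orientation: [0.001, 0.994, -0.113, -0.001]
wrist_force: [-0.4, -0.3, -1.9]
width: 0.314
grasp_force: 50.2
```

Request:
play_rows:
  moves:
    - [[0,0,0,0],[0,0,0,0],[0,0,0,0],[0,0,0,0],[0,0,0,0]]

```text
t: 29.8
ee_pos: [0.5086, 0.144, 0.1498]
orientation: [-0.0, 0.994, -0.111, 0.0]
wrist_force: [-0.4, -0.3, -1.9]
width: 0.313
grasp_force: 50.2
```

```bash
python3 t.py -82.4 0 .08 0
python3 - <<'E'
from fit import *
d=snap("wrist");T=pose();k=max(r.trace("handle","wrist"),key=lambda k:k["pixels"].sum())["pixels"]
cv2.imwrite("pics/w6.png",d["frame"])
ys,xs=np.nonzero(k);print("top",ys.min(),xs[ys<ys.min()+6].mean())
P=(unproj(d,[[xs[ys<ys.min()+6].mean(),ys.min()-.5]],T[2,3]-.0089)-T[:3,3])@T[:3,:3]*1000;print("end if lower edge",P)
P=(unproj(d,[[xs[ys<ys.min()+6].mean(),ys.min()-.5]],T[2,3]+.015)-T[:3,3])@T[:3,:3]*1000;print("end if upper edge",P)
E
```

```text
[0.5086 0.144  0.1498] -12.75 0.313 50 [-0.4 -0.3 -1.9]
[-0.0028, 0.0022, 0.1164, 0.0023]
top 0 321.0824295010846
end if lower edge [[118.33536244   0.66552137   8.90399681]]
end if upper edge [[111.61669744   0.64784044 -14.99623691]]
```

View pics/w6.png

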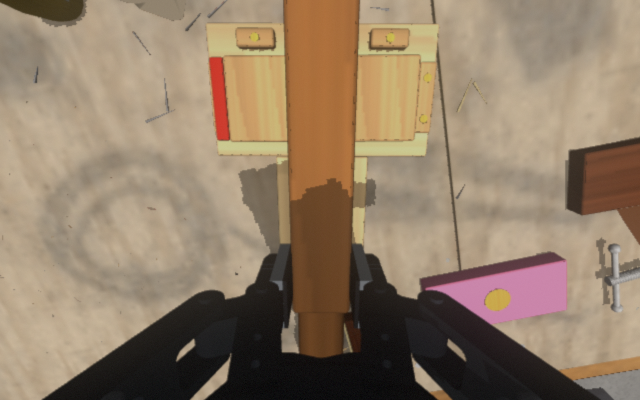

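The handle is held along the gap; its end is out of view and the step to the waist is at row ~312. Lowering it.

Request:
play_rows:
  moves:
    - [[-0.002,0.002,0.04,0.002],[-0.002,0.002,0.08,0.002],[-0.002,0.002,0.116,0.002],[-0.002,0.002,0.116,0.002],[-0.002,0.002,0.116,0.002]]

```text
t: 30.4
ee_pos: [0.5073, 0.142, 0.0804]
orientation: [0.0, 0.994, -0.113, -0.0]
wrist_force: [-0.5, -0.2, -2.3]
width: 0.312
grasp_force: 50.1
```

```bash
python3 t.py -82.4 0 .041 0
python3 - <<'E'
from h import *
d=snap("wrist");T=pose();P=(unproj(d,[[320,q] for q in(308,312,316)],T[2,3]+.015)-T[:3,3])@T[:3,:3]*1000;print(P[:,0])
E
```

```text
[0.5073 0.142  0.0804] -12.94 0.312 50 [-0.5 -0.2 -2.3]
[-0.0014, -0.0016, 0.0656, -0.0021]
[-18.73061544 -21.00952771 -23.30921105]
```

Request:
play_rows:
  moves:
    - [[-0.001,-0.0008,0.02,-0.001],[-0.001,-0.0008,0.04,-0.001],[-0.001,-0.0008,0.055,-0.001],[-0.001,-0.0008,0.064,-0.001],[-0.001,-0.0008,0.0655,-0.001]]

```text
t: 30.95
ee_pos: [0.5061, 0.1424, 0.0408]
orientation: [0.0, 0.994, -0.113, -0.001]
wrist_force: [-3.1, -0.4, 12.0]
width: 0.315
grasp_force: 51.9
```

```bash
python3 t.py -82.4 0 .041 0
```

```text
[0.5061 0.1424 0.0408] -12.92 0.315 52 [-3.1 -0.4 12. ]
[0.0006, -0.0014, -0.0003, -0.0016]
```

Request:
play_rows:
  moves:
    - [[0,0,-0.002,0],[0,0,-0.002,0],[0,0,-0.002,0],[0,0,-0.002,0],[0,0,-0.03,0]]
  claw: 1

```text
t: 31.45
ee_pos: [0.5054, 0.1421, 0.0576]
orientation: [0.001, 0.994, -0.112, -0.002]
wrist_force: [-0.1, -0.4, 0.1]
width: 0.997
grasp_force: 0.0
```

Request:
play_rows:
  moves:
    - [[0,0,-0.07,0],[0,0,-0.14,0],[0.02,0,-0.21,0],[0.04,0,-0.28,0],[0.06,0,-0.3,0]]

```text
t: 31.95
ee_pos: [0.5447, 0.1348, 0.2438]
orientation: [-0.002, 0.994, -0.112, 0.004]
wrist_force: [0.2, -0.1, 0.1]
width: 1.0
grasp_force: 0.0
```

```bash
python3 lookh.py padded_core padded -1 80 0 .032;python3 lookh.py bare_core bare -1 -45 0 .032;python3 lookh.py handle handle -1.6 0 0 .032
python3 - <<'E'
from h import *
cv2.imwrite("pics/w7.png",snap("wrist")["frame"])
print(np.round(pose()[:3,3],4),yaw(pose()),to(.4583,-.1597,.2,88.9))
E
```

```text
padded_core in cradle [-2.3 79.7] 0.19 world [  0.6025   0.203  -12.6569] res 0.014
bare_core in cradle [ -1.1 -44.1] 1.58 world [  0.5761   0.082  -11.2709] res 0.025
handle in cradle [-0.  -1.8] 0.0 world [  0.5866   0.1231 -12.8498] res 0.02
[0.5401 0.1345 0.2373] -12.88525241665898 [-0.0234, 0.5084, 0.063, 1.7381]
```

View pics/w7.png

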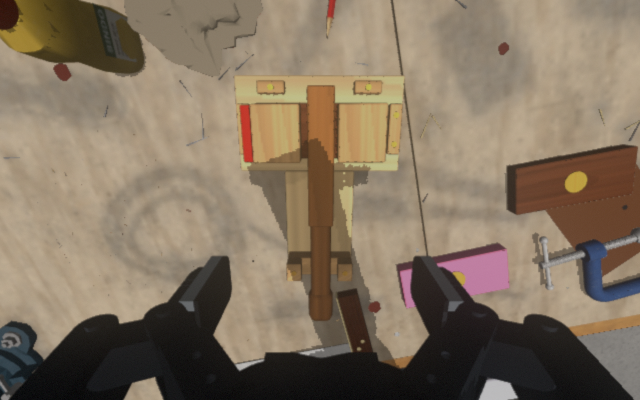

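The handle lies flat in the gap with its grip in the rest and its square end at (320,87), standing out. Next, the inlay cheek at (575,180).

Request:
play_rows:
  moves:
    - [[0,0.04,0,-0.18],[0,0.08,0,-0.36],[-0.005,0.12,0,-0.55],[-0.01,0.16,0,-0.74],[-0.01,0.2,0,-0.93]]

```text
t: 32.8
ee_pos: [0.5074, 0.0183, 0.2377]
orientation: [-0.0, 0.967, 0.253, -0.001]
wrist_force: [0.8, 0.1, -0.9]
width: 0.998
grasp_force: 0.0
```

Run:
```python
from h import *
print(np.round(pose()[:3,3],4),yaw(pose()),to(.4583,-.1597,.2,88.9))
```

```text
[0.5074 0.0183 0.2377] 29.33962967652838 [-0.2165, 0.2187, 0.0632, -1.3236]
```

Request:
play_rows:
  moves:
    - [[-0.04,0.04,0.01,-0.185],[-0.08,0.08,0.02,-0.37],[-0.12,0.12,0.03,-0.555],[-0.16,0.16,0.04,-0.74],[-0.2165,0.2187,0.063,-0.92]]

```text
t: 33.3
ee_pos: [0.4592, -0.1572, 0.2008]
orientation: [-0.0, 0.815, 0.58, 0.001]
wrist_force: [0.9, -0.6, 0.2]
width: 0.999
grasp_force: 0.0
```

Request:
play_rows:
  moves:
    - [[0,0,0,-0.18],[0,0,0,-0.36],[0,0,0,-0.404],[0,0,0,-0.404],[0,0,0,-0.404]]

```text
t: 33.8
ee_pos: [0.459, -0.1576, 0.2011]
orientation: [-0.0, 0.717, 0.697, -0.0]
wrist_force: [-0.1, -0.8, -1.1]
width: 0.997
grasp_force: 0.0
```

```bash
python3 lookw.py inlay_cheek cheek .4583 -.1597 -1.1 0 90
```

```text
inlay_cheek [ 0.4587 -0.1598 -1.6548] res 0.008 tcp [ 0.4592 -0.1577  0.2013] 88.49
0.06 [-0.0036, -0.0008, 0.2355, 0.0032]
0.008 [-0.0036, -0.0007, 0.3221, 0.0032]
```

Request:
play_rows:
  moves:
    - [[-0.0036,-0.0008,0.07,0.003],[-0.0036,-0.0008,0.14,0.003],[-0.0036,-0.0008,0.21,0.003],[-0.0036,-0.0008,0.235,0.003],[-0.0036,-0.0008,0.235,0.003]]
  claw: 0.8

```text
t: 34.4
ee_pos: [0.4571, -0.1594, 0.0582]
orientation: [-0.002, 0.717, 0.697, -0.001]
wrist_force: [-0.1, 0.2, 0.4]
width: 0.897
grasp_force: 0.0
```

Run:
```python
from h import *
print(np.round(pose()[:3,3],4),yaw(pose()),r.state()["width"],to(.4586,-.1598,.006,88.5))
```

```text
[ 0.4571 -0.1594  0.0582] 88.39730640637059 0.8971881551527582 [-0.0007, 0.003, 0.087, -0.0023]
```

Request:
play_rows:
  moves:
    - [[0,0.002,0.04,-0.002],[0,0.002,0.07,-0.002],[0,0.002,0.087,-0.002],[0,0.002,0.087,-0.002],[0,0.002,0.087,-0.002]]

```text
t: 34.9
ee_pos: [0.4605, -0.1604, 0.009]
orientation: [0.001, 0.716, 0.698, 0.0]
wrist_force: [-0.1, 0.5, 0.5]
width: 0.904
grasp_force: 0.0
```

Request:
play_rows:
  moves:
    - [[0,0,0,0],[0,0,0,0],[0,0,0,0],[0,0,0,0],[0,0,0,0]]
  claw: -1
  newtons: 50

```text
t: 35.4
ee_pos: [0.4604, -0.1605, 0.0096]
orientation: [0.001, 0.717, 0.698, 0.0]
wrist_force: [-1.4, 0.6, 8.2]
width: 0.679
grasp_force: 52.2
```

Run:
```python
from h import *
from t import cw,A
T=pose();s=r.state();print(np.round(T[:3,3],4),yaw(T),s["width"],s["grasp_force"],s["wrist_force"][2])
print("object in tool mm",(T[:3,:3].T@(np.array([.4586,-.1598,0])-T[:3,3]))*1000)
print(to(*cw(-1.7,0),.16,A+90))
```

```text
[ 0.4604 -0.1605  0.0096] 88.46002357115927 0.6791430377697111 52.1856164932251 8.153732167264799
object in tool mm [ 0.70414179 -1.86592273  9.63397401]
[0.4815, 0.1957, -0.2506, 0.2513]
```

Request:
play_rows:
  moves:
    - [[0,0,-0.07,0],[0,0,-0.14,0],[0,0,-0.21,0],[0.05,0.02,-0.25,0.05],[0.1,0.04,-0.25,0.1]]

```text
t: 35.9
ee_pos: [0.488, -0.1019, 0.1625]
orientation: [0.003, 0.745, 0.667, 0.003]
wrist_force: [0.9, -0.1, -1.2]
width: 0.677
grasp_force: 55.3
```

Request:
play_rows:
  moves:
    - [[0.06,0.025,0,0.05],[0.12,0.05,0,0.1],[0.18,0.075,0,0.15],[0.24,0.1,0,0.15],[0.3,0.125,0,0.15]]

```text
t: 36.4
ee_pos: [0.5793, 0.0716, 0.1588]
orientation: [0.0, 0.781, 0.624, 0.0]
wrist_force: [1.2, -1.4, -3.0]
width: 0.678
grasp_force: 55.3
```

Request:
play_rows:
  moves:
    - [[0,0,0,0],[0,0,0,0],[0,0,0,0],[0,0,0,0],[0,0,0,0]]

```text
t: 36.9
ee_pos: [0.5787, 0.0688, 0.1583]
orientation: [0.0, 0.782, 0.623, -0.0]
wrist_force: [1.0, -0.2, -0.9]
width: 0.681
grasp_force: 55.3
```

```bash
python3 held.py inlay_cheek 10.4 h4; python3 t.py -0.8 -0.7 .16 90; python3 lookh.py padded_core padded -1 80 0 .032
```

```text
0.95 270 370 edge x mm 70.8 tilt deg 0.1 rows 114.5 114.5
0.74 330 340 edge x mm 71.6 tilt deg 0.0 rows 112.5 112.5
[0.5788 0.0693 0.1583] 77.15 0.681 55 [-0.7  0.3 -0.6]
[0.092, -0.0086, -0.0028, 0.0001]
padded_core in cradle [-2.8 79.4] 0.99 world [  0.6019   0.2028 -11.8591] res 0.026
```

Request:
play_rows:
  moves:
    - [[0.05,-0.005,0,0],[0.092,-0.0086,0,0],[0.092,-0.0086,0.04,0],[0.092,-0.0086,0.08,0],[0.092,-0.0086,0.113,0]]

```text
t: 37.6
ee_pos: [0.5858, 0.1252, 0.0893]
orientation: [-0.0, 0.781, 0.624, -0.0]
wrist_force: [-0.2, -0.2, -1.3]
width: 0.678
grasp_force: 55.3
```

Request:
play_rows:
  moves:
    - [[0,0,0,0],[0,0,0,0],[0,0,0,0],[0,0,0,0],[0,0,0,0]]

```text
t: 38.1
ee_pos: [0.5867, 0.1252, 0.0913]
orientation: [0.0, 0.781, 0.624, 0.001]
wrist_force: [-0.1, 0.3, -1.1]
width: 0.684
grasp_force: 55.3
```

```bash
python3 t.py -0.8 -0.7 .0666 90
```

```text
[0.5867 0.1252 0.0913] 77.22 0.684 55 [-0.1  0.3 -1.1]
[-0.0018, -0.0008, 0.0412, 0.0015]
```

Request:
play_rows:
  moves:
    - [[-0.0018,-0.0008,0.012,0.001],[-0.0018,-0.0008,0.024,0.001],[-0.0018,-0.0008,0.034,0.001],[-0.0018,-0.0008,0.038,0.001],[-0.0018,-0.0008,0.038,0.001]]

```text
t: 38.6
ee_pos: [0.5851, 0.1242, 0.0671]
orientation: [-0.0, 0.782, 0.624, -0.0]
wrist_force: [0.6, -0.5, -0.4]
width: 0.675
grasp_force: 55.3
```

```bash
python3 t.py -0.8 -0.7 .0666 90
```

```text
[0.5851 0.1242 0.0671] 77.19 0.675 55 [ 0.6 -0.5 -0.4]
[0.0006, 0.0016, 0.0008, 0.0008]
```

Request:
play_rows:
  moves:
    - [[0,0.001,0.001,0],[0,0.001,0.002,0],[0,0.001,0.003,0],[0,0.001,0.003,0],[0,0.001,0.003,0]]

```text
t: 39.1
ee_pos: [0.586, 0.1241, 0.0667]
orientation: [0.0, 0.782, 0.624, 0.0]
wrist_force: [-2.7, 0.4, 6.2]
width: 0.681
grasp_force: 56.2
```

Request:
play_rows:
  moves:
    - [[0,0,0,0],[0,0,0,0],[0,0,0,0],[0,0,0,0],[0,0,-0.02,0]]
  claw: 1

```text
t: 39.6
ee_pos: [0.5847, 0.1237, 0.0767]
orientation: [-0.001, 0.782, 0.624, -0.002]
wrist_force: [0.1, 0.2, 0.6]
width: 0.998
grasp_force: 0.0
```

Request:
play_rows:
  moves:
    - [[0,0,-0.06,0],[0,0,-0.12,0],[-0.05,0,-0.18,0],[-0.1,0,-0.24,0],[-0.15,0,-0.26,0]]

```text
t: 40.1
ee_pos: [0.5679, 0.0357, 0.2385]
orientation: [0.002, 0.781, 0.624, 0.003]
wrist_force: [1.2, -0.1, -1.0]
width: 1.0
grasp_force: 0.0
```

Request:
play_rows:
  moves:
    - [[0,0,0,0],[0,0,0,0],[0,0,0,0],[0,0,0,0],[0,0,0,0]]

```text
t: 40.6
ee_pos: [0.5658, 0.0374, 0.2331]
orientation: [-0.0, 0.781, 0.624, -0.0]
wrist_force: [-0.3, 0.5, -0.4]
width: 1.004
grasp_force: 0.0
```

```bash
python3 lookh.py inlay_cheek cheek -1.6 0 0 .057; python3 lookh.py inlay_cheek cheek -1.6 0 0 .057; python3 lookh.py handle handle 0 0 0 .032;python3 - <<'E'
from h import *
f=snap("wrist")["frame"];g=snap("side")["frame"]
a=cv2.resize(f[:260,60:460],None,fx=2,fy=2)[:, :800];b=cv2.resize(cv2.resize(g[160:215,260:380],None,fx=5,fy=5,interpolation=cv2.INTER_CUBIC),(600,275))
o=np.zeros((600,800,3),np.uint8);o[:380]=cv2.resize(f[:304],(800,380));o[380:600,:480]=cv2.resize(b,(480,220));cv2.imwrite("pics/fin.png",o)
E
```

```text
inlay_cheek in cradle [-1.3  0.4] -0.04 world [  0.5858   0.1255 -12.8875] res 0.008
inlay_cheek in cradle [-1.4 -0. ] 0.1 world [  0.5856   0.1251 -12.7507] res 0.01
handle in cradle [-0.1 -2. ] -0.12 world [  0.5865   0.1228 -12.9662] res 0.352
```

View pics/fin.png

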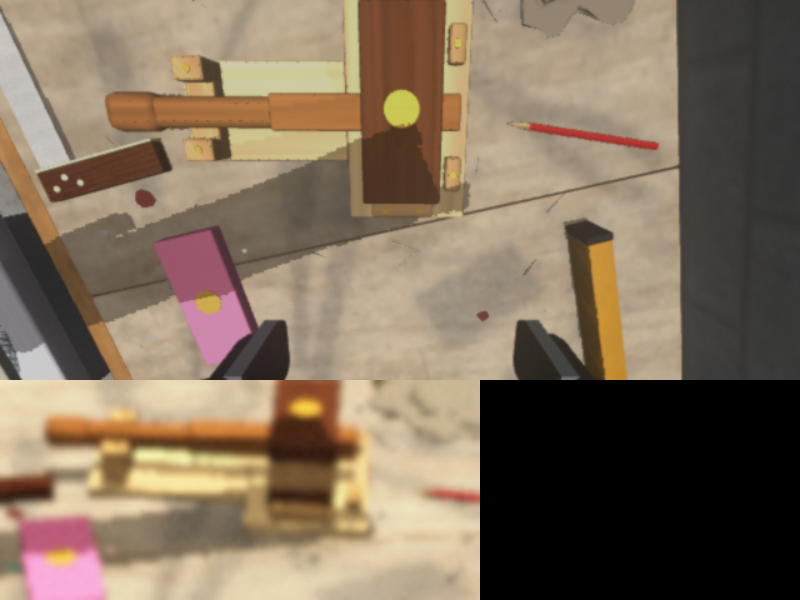

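The inlay cheek sits squarely over the plain one, brass up at (402,108). The handle is in the rest with its square end standing out, and the robot is clear.

```bash
python3 -c "from bench import r;print(r.job_done())"
```

```text
the job is handed in; nothing more can be done
None
```

The mallet is assembled dry in the cradle and handed in at about 41 s of robot time. By camera the cap lies within 1 mm of squarely over the plain cheek, the blocks within about 1 mm of flush with its ends and edges, and the handle's square end stands out about 17 mm.

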